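# Tip a cover plate over against a step, gasket side up

### The job

Turn the blue cover plate over so that its gasket side faces up on the raised board: slide it against the board's front edge, lever it up on edge against that step by pushing gently on its free edge until it tips over onto the board, then push it squarely home against the steel fence at the back. Push gently throughout, never harder than about 25 N, and leave the tools and tins round about where they are.

Things in the scene. Friction and masses are not known exactly. Their poses are not given: they have to be found in the camera images.
- cover: flat square-edged slab 86 (own x) x 110 (own y) x 12 mm, 0.2 to 0.4 kg, too broad to grasp. +z face painted blue, -z face has an orange gasket frame (flush). Origin: centre of the gasket face. Starts blue side up, its edge 25 to 85 mm from the step, own x pointing to the board within 0.3 rad, up to 20 mm off the board's middle line. Stands on edge by itself; slides under 2 to 6 N
- board: wooden board fixed on the bench, 110 deep (own x) x 200 wide (own y) x 18 mm; origin: centre of its underside. Upright front face (the step) at own x = -55 mm, 18 mm high. Along the back a steel fence, its inner face at own x = +43 mm, its top 32 mm above the bench. Own x points from step to fence, roughly to the robot's right (world -y, within 0.15 rad)
- spanner: bystander: steel open-ended spanner 200 mm long, lying on the bench; origin under its centre
- grease_tin: bystander: round tin, 67 mm across, 58 mm high, blue lid; origin under its centre
- tape_measure: bystander: yellow tape measure 66 x 81 x 32 mm; origin under its centre
- nut: bystander: steel hexagon nut 27 mm wide, 13 mm high; origin under its centre

How it is judged (in metres and radians):
On the way, in this order (a step that is already met when the one before it is completed fails the run):
1. the cover stands on edge against the board's step (within 20 degrees of upright, its middle within 40 mm of the step face) (angle between cover's own z axis and vertical between 1.22 and 1.92 rad and x of cover in the frame of board between -0.095 and -0.015 m), for 0.05 s.
2. the cover has tipped over and lies gasket up on the board (angle between cover's own z axis and vertical above 3 rad and height (world z) of cover between 0.026 and 0.034 m), for 0.1 s.
At the end, for the whole second after the job is handed in: the cover lies flat and at rest on the board with its gasket side up, its edge along the fence (within 5 mm and 0.06 rad), within 60 mm of the board's middle line, released (angle between cover's own z axis and vertical above 3.07 rad and height (world z) of cover between 0.027 and 0.033 m and x of cover in the frame of board between -0.005 and 0.004 m and y of cover in the frame of board between -0.06 and 0.06 m and angle between the x axis of cover and the x axis of board, either way round below 0.06 rad and linear speed of cover below 0.01 m/s); the robot touches nothing.
It fails at once if the robot pushes the cover harder than 30 N (contact force between any of the fingers, the arm and cover above 30 N).
It fails at once if the robot leans on the board harder than 30 N (contact force between any of the fingers, the arm and board above 30 N).
It fails at once if a bystander is moved more than 15 mm (distance of any of spanner, grease_tin, tape_measure, nut from where it was at the start of the episode above 0.015 m).
It also fails if it takes over 72 s, if anything falls off the work surface, if the arm or the gripper's body presses on something with over 40 N, if the wrist force passes 120 N, or if a joint passes its speed limit or range.

### The arm

A 7-joint arm with a two-finger parallel gripper is mounted at the origin on a cart in front of the work surface, level with it; the furniture and walls round the work are solid. World frame = base frame: x ahead of the robot, y to its left, z up, the work surface at z = 0. Lengths are in mm, angles in rad, forces in N, time in s.
With the tool pointing down it reaches from about 400 to 750 mm from the base axis. Payload 19.5 kg.
Tool frame: the origin (TCP) lies at the very end of the fingers, on their centre line; the grasp point (between the pads) lies grip_point_offset behind it (grip_point_offset is the distance from the TCP to the grasp point, in mm); z points along the fingers, y is the line along which they close (so a half turn about z gives the same grasp; the last joint's range is limited). The gripper opens to 85 mm and grips with 20 to 120 N. Pads are 22 mm wide; open, the fingers measure 114 mm over their backs; the gripper's body (76 mm by 85 mm) begins 54 mm behind the grasp point. The pads swing forward as they close: fully open they stand 13 mm farther back than shut.
Start: joints at [-1.296, 0.707, -0.028, 1.485, 0.022, 0.951, -0.075], TCP at [179.115, 546.363, 231.268] pointing down, gripper open.
Joint ranges: [-2.71, 2.71], [-0.32, 2.16], [-1.57, 1.52], [0, 2.45], [-1.46, 4.6], [0, 2.02], [-2.83, 2.83]. Speed limits (rad/s): [1.89, 1.89, 2.57, 2.57, 3.01, 3.01, 3.01].

### API

Orientations are given as a unit quaternion [x, y, z, w].
In Python, from bench import read_state, snapshot, camera_model, sign_off, grip_point_offset gives the robot as it stands.
- The arm moves only by the shell command python3 -m inch, which reads ROWS from standard input. ROWS is 1 to 12 rows, parted by a bar, with the numbers parted by commas; each row has 7 numbers: dx, dy, dz in mm, then a rotation vector rx, ry, rz in rad, then the finger opening in mm; each row shifts and turns the commanded pose from where the row before left it, along the tool's axes as they then stand; what a row does not reach is not made up. A row lasts 1/8 s, in which the tool goes at most 62.5 mm and 0.188 rad, less where a joint would pass 70% of its speed; a pose out of reach is approached as far as the arm can. The fingers move at their own pace and stop on an object; the grip force is fixed at half the most. Time passes only in rows, so rows that do not move let the fingers close. It prints the time, the measured TCP pose, the force, the opening and the grip force at its end. Input that does not fit is refused with a message, and nothing moves.
- read_state(): the state, without advancing time (a new reading comes with each control period).
- snapshot(name): name is "scene" or "top" or "wrist"; returns the picture (400x640x3 uint8, red, green, blue); there is no depth.
- camera_model(name): a dict with "fx", "fy", "cx", "cy" (pixels), "eye" and "attitude" of the camera in the world. Camera axes: x right, y down, z forward; pixel columns grow to the right and rows downward; lengths in mm; the calibration is good to about 2 mm. A picture is of the moment at which its call begins: read the wrist's pose just before it. camera_model takes no time and is no camera call; for the wrist camera it gives the pose at the moment of the call.
- sign_off(): hands the job in; it is judged then, once.
The state is a dict: "time": time; "joint_positions": joint angles; "dq": joint speeds; "joint_efforts": joint torques, N m; "ee_pos": TCP position; "orientation": TCP orientation; "wrist_force": force on the tool from outside, world axes, zero at the start; "wrist_torque": the same for the moment, N m; "grip_width": finger opening in mm; "grip_force": force on a finger pad.
Only numpy, scipy, OpenCV 4.12 (cv2) and the standard library are available. Lean on these libraries where they do the work, as an engineer would, in place of code of your own. Each camera call takes 0.05 s, during which the arm holds its last target. There are 200 camera calls.

## Working session

There is one attempt and no reset: what is moved stays moved. The work goes in short steps, Python scripts to look and compute and a shell command to move; the robot and the scene stay as the last step left them, time stands still between calls to the robot, and variables do not carry over. Pictures are saved under pics/ and viewed, at most 10 in all, crops included, and the job is handed in when it is done.

```bash
mkdir -p pics; ls; python3 - <<'E'
from bench import *
import cv2
s=read_state();print({k:s[k] for k in('time','ee_pos','orientation','grip_width','wrist_force')},grip_point_offset)
for n in('top','scene'):
    cv2.imwrite(f'pics/{n}0.png',snapshot(n)[:,:,::-1]);print(camera_model(n))
E
```

```text
pics
{'time': 0.0, 'ee_pos': array([179.04251453, 546.13179929, 230.83464439]), 'orientation': array([ 1.57735581e-01,  9.87481231e-01, -5.46610595e-04, -7.34751013e-05]), 'grip_width': 85.26488292337454, 'wrist_force': array([ 0.24256039, -0.01011237,  0.0976402 ])} 18.700000000000003
{'fx': 395.0865978039965, 'fy': 395.0865978039965, 'cx': 321.3920352069139, 'cy': 196.12920120325725, 'eye': array([ 517.37646124,  100.29924264, 1044.51759671]), 'attitude': array([ 0.70928786, -0.70306324,  0.03120918, -0.04048206])}
{'fx': 473.93401649934947, 'fy': 473.93401649934947, 'cx': 316.8689612689759, 'cy': 198.6235744749265, 'eye': array([ -54.50871955, -511.06630985,  577.60353889]), 'attitude': array([ 0.80924975, -0.33084546,  0.19456344, -0.44474846])}
```

View pics/top0.png

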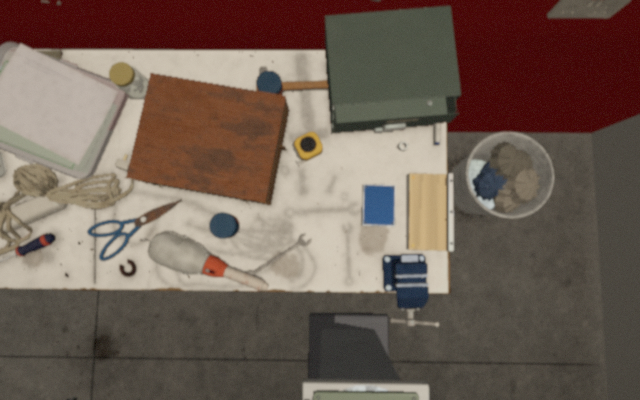

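View pics/scene0.png

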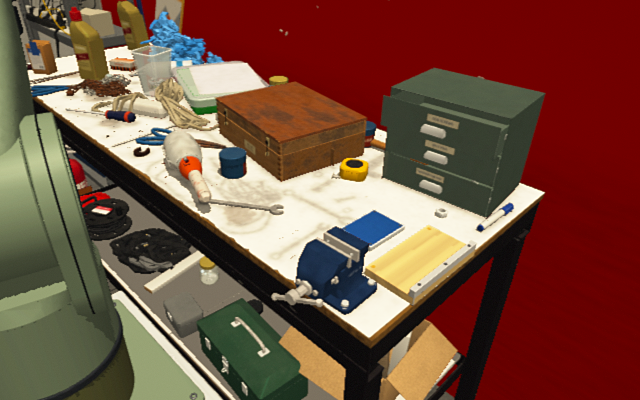

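The top view shows the cover at about (379,205), the board at cols 408–448 and rows 173–250, and the fence at about col 451. The vise is at about (408,280), the tape at (308,146), the tin at (223,225) and the nut at (402,146). The scene view confirms that layout. I'll enlarge both for corner readings.

```bash
python3 - <<'E'
import cv2
a=cv2.imread('pics/top0.png')[160:260,350:470]
b=cv2.imread('pics/scene0.png')[200:310,325:485]
a=cv2.resize(a,(720,600),interpolation=cv2.INTER_CUBIC);b=cv2.resize(b,(800,550),interpolation=cv2.INTER_CUBIC)
cv2.imwrite('pics/tc.png',a);cv2.imwrite('pics/sc.png',b)
E
```

```text
(no output)
```

View pics/tc.png

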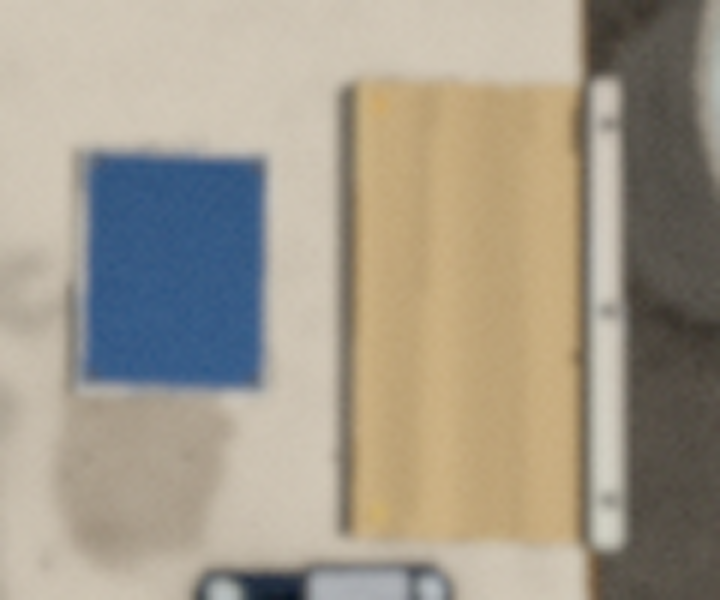

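View pics/sc.png

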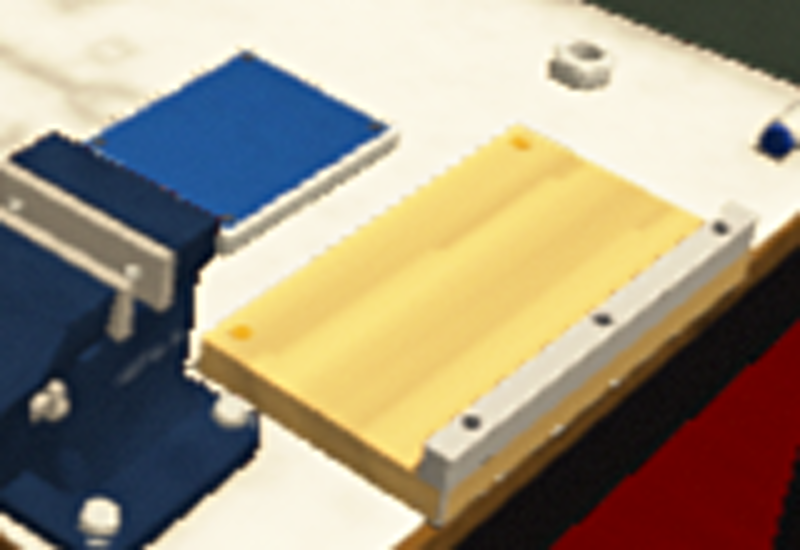

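```bash
cat >h.py <<'E'
import numpy as np
from bench import *
from scipy.spatial.transform import Rotation as R
def ray(n,u,v):
    c=camera_model(n);d=R.from_quat(c['attitude']).apply([(u-c['cx'])/c['fx'],(v-c['cy'])/c['fy'],1]);return np.array(c['eye']),d
def at(n,u,v,z):
    e,d=ray(n,u,v);return e+d*(z-e[2])/d[2]
def tri(*obs):
    A=0;b=0
    for o in obs:
        e,d=ray(*o);d=d/np.linalg.norm(d);P=np.eye(3)-np.outer(d,d);A=A+P;b=b+P@e
    return np.linalg.solve(A,b)
t=lambda u,v:('top',350+(u-2.5)/6,160+(v-2.5)/6)
s=lambda u,v:('scene',325+(u-2)/5,200+(v-2)/5)
E
python3 - <<'E'
from h import *
np.set_printoptions(precision=1,suppress=True)
print('tri cover TL',tri(t(86,155),s(247,52)),'TR',tri(t(265,157),s(393,130)),'BR',tri(t(262,387),s(228,228)))
print('board TL',tri(t(357,80),s(520,125)),'BL',tri(t(353,537),s(202,340)))
for p in[(86,155),(265,157),(262,387),(84,384)]:print('c',at(*t(*p),12))
for p in[(357,80),(353,537)]:print('b',at(*t(*p),18))
for p in[(586,80),(586,545)]:print('fence',at(*t(*p),18),at(*t(*p),32))
print('vise',at(*t(200,570),60),at(*t(455,570),60), 'tape',at('top',308,146,30),'nut',at('top',402,146,13))
E
```

```text
tri cover TL [652.2   2.   13.4] TR [652.  -76.3  12.1] BR [550.5 -72.9  12.9]
board TL [ 685.3 -115.6   18.5] BL [ 487.1 -111.3   16.6]
c [651.7   2.7  12. ]
c [651.4 -75.6  12. ]
c [550.8 -73.3  12. ]
c [551.4   3.8  12. ]
b [ 684.8 -114.9   18. ]
b [ 486.9 -110.6   18. ]
fence [ 685.5 -214.5   18. ] [ 683.3 -210.2   32. ]
fence [ 484.4 -210.    18. ] [ 484.9 -205.7   32. ]
vise [474.1 -39.2  60. ] [ 475.1 -143.5   60. ] tape [752.1 150.4  30. ] nut [757.7 -98.2  13. ]
```

Cover blue face is centred near (601,-36). Its free edge is at y≈+7, its front edge at y≈-79, and the step at y≈-113. The board is turned about -0.022 rad. First I'll swing round the base with the tool y axis radial.

```bash
echo '-57.4,-1.3,0,0,0,0.1,50 | -57.4,-1.3,0,0,0,0.1,50 | -57.4,-1.3,0,0,0,0.1,50 | -57.4,-1.3,0,0,0,0.1,50 | -57.4,-1.3,0,0,0,0.1,50 | -57.4,-1.3,0,0,0,0.1,50 | -57.4,-1.3,0,0,0,0.1,50 | -57.4,-1.3,0,0,0,0.1,50 | -57.4,-1.3,0,0,0,0.1,50 | -57.4,-1.3,0,0,0,0.1,50 | -57.4,-1.3,0,0,0,0.1,50 | 0,0,0,0,0,0.1,50' | python3 -m inch; cat >st.py <<'E'
from h import *
s=read_state();r=R.from_quat(s['orientation'])
print(round(s['time'],2),'pos',np.round(s['ee_pos'],1),'x',np.round(r.as_matrix()[:,0],3),'z',np.round(r.as_matrix()[:,2],3),'F',np.round(s['wrist_force'],1),'w',round(s['grip_width'],1))
E
python3 st.py
```

```text
time: 1.6
ee_pos: [580.8, 94.5, 231.2]
orientation: [0.691, 0.723, -0.001, 0.001]
wrist_force: [-0.4, 0.5, -0.0]
grip_width: 49.9
grip_force: 0.0
1.6 pos [580.8  94.5 231.2] x [-0.044  0.999 -0.002] z [-0.    -0.002 -1.   ] F [-0.4  0.5 -0. ] w 49.9
```

```bash
echo '-25,8,25,0,0,0.066,50 | -25,8,50,0,0,0,50 | 0,0,50,0,0,0,50 | 0,0,50,0,0,0,50 | 0,0,30,0,0,0,50 | 0,0,10,0,0,0,50 | 0,0,0,0,0,0,50' | python3 -m inch; python3 st.py; python3 -c "
from bench import *
import cv2
cv2.imwrite('pics/w1.png',snapshot('wrist')[:,:,::-1])"
```

```text
time: 2.48
ee_pos: [597.3, 49.8, 16.6]
orientation: [0.711, 0.703, -0.0, 0.0]
wrist_force: [0.2, -0.2, -0.5]
grip_width: 50.1
grip_force: 0.0
2.48 pos [597.3  49.8  16.6] x [ 0.012  1.    -0.   ] z [-0. -0. -1.] F [ 0.2 -0.2 -0.5] w 50.1
```

View pics/w1.png

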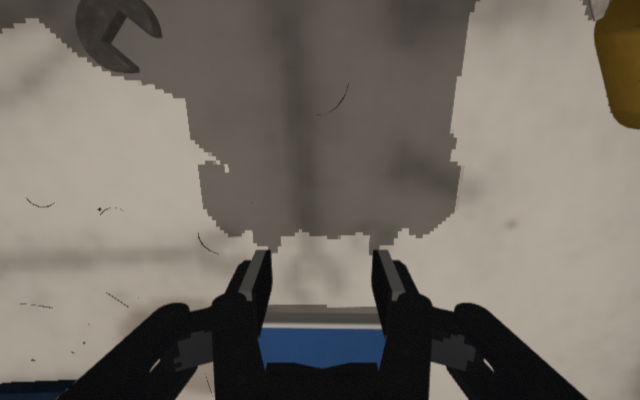

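The wrist view shows both fingers, with the cover's white edge (row ~310) and blue face ahead of them. Next I'll lower the fingers gently to find the bench.

```bash
echo '0,0,8,0,0,0.01,50 | 0,0,2,0,0,0,50 | 0,0,0,0,0,0,50' | python3 -m inch; echo '0,0,2,0,0,0,50 | 0,0,1,0,0,0,50 | 0,0,0,0,0,0,50' | python3 -m inch;  echo '0,0,2,0,0,0,50 | 0,0,0,0,0,0,50' | python3 -m inch
```

```text
time: 2.9
ee_pos: [597.2, 49.8, 6.4]
orientation: [0.715, 0.699, -0.0, 0.0]
wrist_force: [0.5, -0.9, 0.8]
grip_width: 50.0
grip_force: 0.0
time: 3.28
ee_pos: [597.1, 49.8, 3.3]
orientation: [0.715, 0.699, -0.0, 0.0]
wrist_force: [0.5, -0.5, 0.6]
grip_width: 50.2
grip_force: 0.0
time: 3.52
ee_pos: [597.1, 49.8, 1.1]
orientation: [0.715, 0.699, -0.0, -0.0]
wrist_force: [0.5, 0.0, -0.3]
grip_width: 50.0
grip_force: 0.0
```

```bash
for i in 1 2 3; do echo '0,0,1.5,0,0,0,50 | 0,0,0,0,0,0,50' | python3 -m inch | egrep 'ee_pos|force'; done
```

```text
ee_pos: [597.1, 49.8, -0.3]
wrist_force: [-0.0, 0.0, -0.8]
grip_force: 0.0
ee_pos: [597.1, 49.8, -1.8]
wrist_force: [-0.5, -0.2, 0.4]
grip_force: 0.0
ee_pos: [597.2, 49.8, -3.0]
wrist_force: [-1.3, 0.5, 5.8]
grip_force: 3.3
```

```bash
echo '0,0,-5,0,0,0,50 | -15,0,0,0,0,0,50 | -8,0,0,0,0,0,50 | -4,0,0,0,0,0,50 | -4,0,0,0,0,0,50 | -4,0,0,0,0,0,50' | python3 -m inch; echo '-4,0,0,0,0,0,50 | -4,0,0,0,0,0,50 | -4,0,0,0,0,0,50 | -4,0,0,0,0,0,50' | python3 -m inch;echo '-4,0,0,0,0,0,50 | -4,0,0,0,0,0,50' | python3 -m inch
```

```text
time: 5.03
ee_pos: [596.4, 15.0, 1.7]
orientation: [0.715, 0.699, 0.0, -0.0]
wrist_force: [0.7, 1.2, 0.4]
grip_width: 50.2
grip_force: 0.6
time: 5.52
ee_pos: [596.0, -1.4, 1.8]
orientation: [0.715, 0.699, -0.0, 0.0]
wrist_force: [0.7, 0.5, -1.0]
grip_width: 49.8
grip_force: 0.6
time: 5.78
ee_pos: [595.9, -9.4, 1.8]
orientation: [0.715, 0.699, -0.0, 0.0]
wrist_force: [1.2, 1.1, -1.4]
grip_width: 50.1
grip_force: 0.6
```

```bash
cat >blue.py <<'E'
from h import *
import cv2
im=snapshot('top');h=cv2.cvtColor(im,cv2.COLOR_RGB2HSV)
m=((h[...,0]>100)&(h[...,0]<120)&(h[...,1]>150)&(h[...,2]>90)).astype(np.uint8);m[:,:340]=0;m[:150]=0;m[252:]=0;m[:,460:]=0
ys,xs=np.nonzero(m);print(len(xs),np.percentile(xs,[1,99]),np.percentile(ys,[1,99]))
print(np.round(at('top',xs.min()-.5,ys.mean(),12),1),np.round(at('top',xs.max()+.5,ys.mean(),12),1))
import sys
cv2.imwrite(sys.argv[1],cv2.resize(im[130:270,330:470,::-1],(560,560),interpolation=cv2.INTER_CUBIC))
E
python3 blue.py pics/b1.png
```

```text
Traceback (most recent call last):
  File "blue.py", line 5, in <module>
    ys,xs=np.nonzero(m);print(len(xs),np.percentile(xs,[1,99]),np.percentile(ys,[1,99]))
                                      ~~~~~~~~~~~~~^^^^^^^^^^^
IndexError: index 0 is out of bounds for axis 0 with size 0
```

The arm hides the cover from above, so I'll use the scene camera.

```bash
cat >sc.py <<'E'
from h import *
import cv2,sys
im=snapshot('scene')
cv2.imwrite(sys.argv[1],cv2.resize(im[190:320,305:485,::-1],(720,520),interpolation=cv2.INTER_CUBIC))
E
python3 sc.py pics/b1.png
```

```text
(no output)
```

View pics/b1.png

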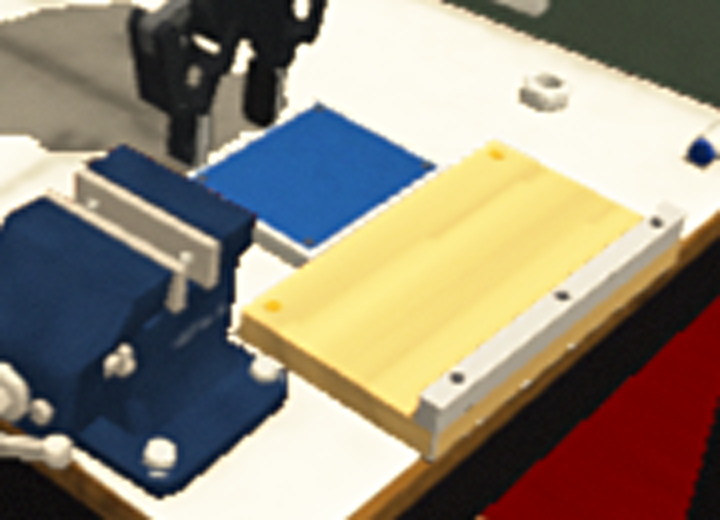

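The fingers are against the free edge and the cover has slid close to the step (right corner at crop (433,165), front corner at (312,245)). Now to work out the remaining gap.

```bash
python3 - <<'E'
from h import *
for p in[(433,165),(312,245),(318,105)]:print(np.round(at('scene',305+(p[0]-1.5)/4,190+(p[1]-1.5)/4,12),1))
E
echo '-3,0,0,0,0,0,50 | -3,0,0,0,0,0,50' | python3 -m inch|egrep 'pos|wr';echo '-2,0,0,0,0,0,50 | 0,0,0,0,0,0,50' | python3 -m inch|egrep 'pos|wr'
```

```text
[ 652.1 -101.8   12. ]
[554.7 -99.9  12. ]
[652.8 -26.9  12. ]
ee_pos: [595.7, -15.2, 1.8]
wrist_force: [-0.3, 1.2, -0.1]
ee_pos: [595.6, -15.5, 1.8]
wrist_force: [-0.9, 10.6, 2.3]
```

```bash
echo '0,0,-2,0,0,0,50 | 0,0,-2,0,0,0,50' | python3 -m inch|egrep 'pos|wr';echo '0,0,-2,0,0,0,50 | 0,0,-2,0,0,0,50' | python3 -m inch|egrep 'pos|wr';python3 sc.py pics/b2.png
```

```text
ee_pos: [595.6, -15.5, 5.7]
wrist_force: [-0.6, 10.1, -2.6]
ee_pos: [595.6, -15.7, 9.7]
wrist_force: [-1.5, 9.5, -0.7]
```

View pics/b2.png

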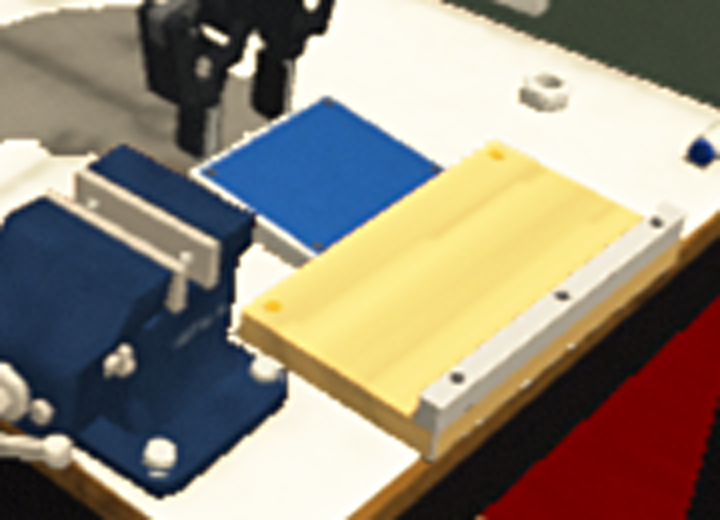

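The free edge has lifted (left and far corners rose about 7 mm) and the force is steady at 10 N. I'll follow the arc about the step foot.

```bash
echo '-0.2,0,-4.5,0,0,0,50 | -0.3,0,-4.5,0,0,0,50' | python3 -m inch|egrep 'pos|wr';echo '-0.7,0,-4.1,0,0,0,50 | -0.8,0,-4.1,0,0,0,50' | python3 -m inch|egrep 'pos|wr'
```

```text
ee_pos: [595.6, -16.6, 18.8]
wrist_force: [0.7, 6.0, 0.2]
ee_pos: [595.6, -18.3, 27.1]
wrist_force: [0.0, 6.1, -0.6]
```

```bash
echo '-1.5,0,-4,0,0,0,50 | -1.5,0,-4,0,0,0,50' | python3 -m inch|egrep 'pos|wr';echo '-1.6,0,-3.8,0,0,0,50 | -1.7,0,-3.7,0,0,0,50' | python3 -m inch|egrep 'pos|wr'; python3 sc.py pics/b3.png
```

```text
ee_pos: [595.5, -20.9, 35.1]
wrist_force: [-1.4, 7.7, 2.4]
ee_pos: [595.5, -24.7, 42.7]
wrist_force: [-1.3, 6.2, 1.4]
```

View pics/b3.png

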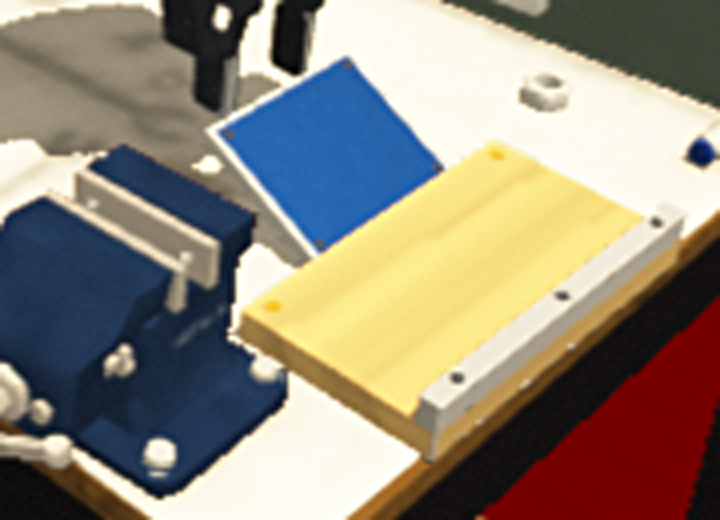

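The cover is about 0.5 rad up with both fingertips on its edge. I'll continue along the arc.

```bash
echo '-2.1,0,-3.5,0,0,0,50 | -2.1,0,-3.4,0,0,0,50' | python3 -m inch|egrep 'pos|wr';echo '-2.4,0,-3.2,0,0,0,50 | -2.5,0,-3.1,0,0,0,50' | python3 -m inch|egrep 'pos|wr'
```

```text
ee_pos: [595.5, -28.9, 49.6]
wrist_force: [0.8, 5.8, 2.5]
ee_pos: [595.4, -33.8, 56.0]
wrist_force: [-0.7, 5.4, 2.2]
```

```bash
echo '-2.8,0,-2.9,0,0,0,50 | -2.8,0,-2.7,0,0,0,50' | python3 -m inch|egrep 'pos|wr';echo '-3.1,0,-2.5,0,0,0,50 | -3.1,0,-2.4,0,0,0,50' | python3 -m inch|egrep 'pos|wr'; python3 sc.py pics/b4.png
```

```text
ee_pos: [595.3, -39.2, 61.7]
wrist_force: [-0.5, 6.9, 5.1]
ee_pos: [595.3, -45.2, 66.7]
wrist_force: [-1.4, 7.7, 8.2]
```

View pics/b4.png

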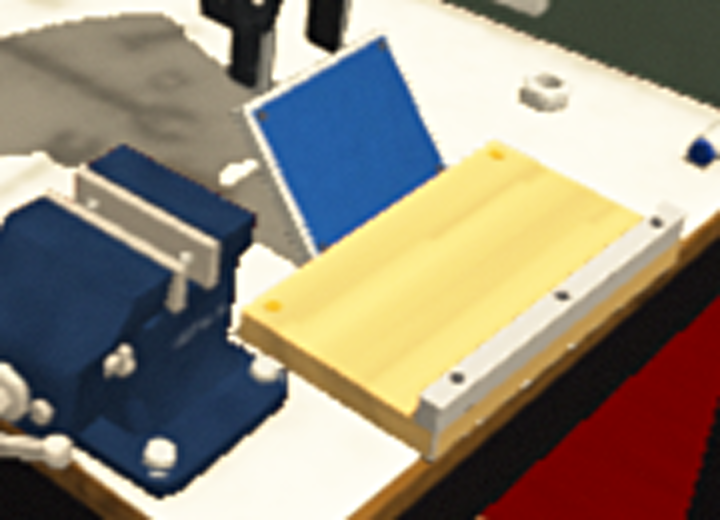

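```bash
echo '-3.3,0,-2.3,0,0,0,50 | -3.3,0,-2.2,0,0,0,50' | python3 -m inch|egrep 'pos|wr';echo '-3.5,0,-2,0,0,0,50 | -3.6,0,-1.9,0,0,0,50' | python3 -m inch|egrep 'pos|wr'; echo '-3.8,0,-1.6,0,0,0,50 | -3.8,0,-1.4,0,0,0,50' | python3 -m inch|egrep 'pos|wr'
```

```text
ee_pos: [595.2, -51.9, 71.3]
wrist_force: [-1.2, 8.0, 9.6]
ee_pos: [595.2, -59.2, 75.3]
wrist_force: [-0.5, 7.2, 9.6]
ee_pos: [595.1, -67.0, 78.4]
wrist_force: [-0.6, 5.9, 11.2]
```

```bash
echo '-3.9,0,-1.2,0,0,0,50 | -4,0,-1,0,0,0,50' | python3 -m inch|egrep 'pos|wr'; echo '-4,0,-0.8,0,0,0,50' | python3 -m inch|egrep 'pos|wr';echo '-4,0,-0.6,0,0,0,50' | python3 -m inch|egrep 'pos|wr'
```

```text
ee_pos: [595.0, -75.3, 80.7]
wrist_force: [-0.2, 3.7, 12.6]
ee_pos: [594.9, -79.4, 81.6]
wrist_force: [-1.2, 2.6, 13.7]
ee_pos: [594.8, -83.6, 82.2]
wrist_force: [-1.2, 2.3, 13.4]
```

```bash
echo '-4,0,-0.6,0,0,0,50 | -4,0,-0.5,0,0,0,50' | python3 -m inch|egrep 'pos|wr';echo '-2,0,-0.8,0,0,0,50 | 0,0,0,0,0,0,50' | python3 -m inch|egrep 'pos|wr'; python3 -c "
from h import *
import cv2
im=snapshot('scene');cv2.imwrite('pics/c.png',im[...,::-1])
hs=cv2.cvtColor(im,cv2.COLOR_RGB2HSV);m=(abs(hs[...,0].astype(int)-109)<8)&(hs[...,1]>170)&(hs[...,2]>120)
m[:200]=0;m[:,:355]=0;m[:,425:]=0;m[262:]=0
for r in range(200,262,4):
  x=np.nonzero(m[r])[0]
  if len(x):print(r,x.min(),x.max(),len(x))
"
```

```text
ee_pos: [594.6, -92.0, 83.0]
wrist_force: [0.9, -0.1, 5.0]
ee_pos: [593.9, -93.8, 83.1]
wrist_force: [0.2, 0.4, 0.2]
```

```bash
python3 -c "
import cv2,numpy as np
im=cv2.imread('pics/c.png');hs=cv2.cvtColor(im,cv2.COLOR_BGR2HSV)
for r in range(180,300,10):print(r,[tuple(int(v) for v in hs[r,c]) for c in range(350,450,11)])
"
```

```text
180 [(20, 149, 180), (20, 255, 148), (25, 19, 255), (120, 20, 25), (36, 51, 70), (120, 10, 26), (120, 8, 31), (33, 51, 100), (21, 88, 160), (48, 55, 70)]
190 [(26, 14, 253), (25, 13, 253), (25, 12, 255), (140, 35, 22), (108, 46, 28), (0, 27, 19), (22, 69, 93), (38, 50, 76), (21, 46, 176), (49, 57, 71)]
200 [(30, 12, 255), (24, 32, 255), (26, 14, 253), (19, 59, 117), (22, 45, 103), (0, 21, 24), (24, 16, 253), (24, 19, 252), (18, 54, 230), (43, 54, 66)]
210 [(21, 57, 126), (21, 53, 154), (24, 21, 255), (150, 13, 20), (24, 39, 254), (22, 20, 247), (107, 209, 100), (25, 13, 253), (23, 26, 244), (23, 18, 253)]
220 [(20, 54, 133), (19, 56, 154), (20, 53, 159), (21, 59, 152), (21, 44, 242), (107, 191, 104), (107, 202, 101), (26, 14, 253), (25, 13, 254), (26, 14, 253)]
230 [(18, 61, 134), (21, 58, 145), (19, 55, 157), (20, 50, 143), (108, 194, 105), (107, 199, 101), (107, 232, 99), (25, 116, 251), (25, 109, 249), (24, 14, 254)]
240 [(108, 155, 87), (110, 104, 88), (22, 54, 151), (22, 47, 168), (107, 190, 106), (23, 118, 255), (25, 120, 250), (24, 126, 249), (25, 118, 251), (24, 125, 247)]
250 [(18, 60, 141), (105, 159, 48), (23, 43, 243), (21, 43, 143), (25, 114, 253), (24, 125, 249), (26, 112, 253), (25, 122, 250), (24, 125, 247), (25, 114, 252)]
260 [(19, 62, 169), (108, 164, 56), (27, 11, 253), (24, 121, 250), (24, 124, 248), (26, 109, 253), (24, 123, 249), (24, 126, 247), (25, 111, 253), (21, 22, 241)]
270 [(107, 154, 53), (107, 219, 50), (24, 122, 252), (25, 114, 252), (25, 113, 252), (24, 124, 248), (24, 126, 247), (26, 110, 253), (22, 24, 240), (19, 115, 182)]
280 [(108, 155, 61), (107, 146, 77), (25, 23, 249), (18, 148, 148), (24, 123, 249), (25, 119, 250), (25, 114, 253), (22, 24, 244), (19, 147, 186), (14, 138, 35)]
290 [(108, 143, 75), (108, 156, 80), (107, 154, 78), (25, 17, 252), (19, 148, 146), (25, 113, 253), (22, 23, 250), (19, 145, 190), (9, 94, 27), (10, 40, 19)]
```

The cover stands upright against the step: the blue face is now shaded, edge-on and vertical. I'll lift off, come round behind it, and push high on the gasket face.

```bash
echo '0,0,-10,0,0,0,50 | 10,0,-5,0,0,0,50 | 15,0,0,0,0,0,50 | 10,0,0,0,0,0,50 | 0,0,15,0,0,0,50 | 0,0,15,0,0,0,50 | 0,0,7,0,0,0,50 | 0,0,0,0,0,0,50' | python3 -m inch|egrep 'pos|wr'; echo '-6,0,0,0,0,0,50 | -6,0,0,0,0,0,50 | -6,0,0,0,0,0,50 | -4,0,0,0,0,0,50' | python3 -m inch|egrep 'pos|wr'
```

```text
ee_pos: [594.5, -58.9, 60.4]
wrist_force: [0.3, 0.5, 0.2]
ee_pos: [594.3, -81.2, 61.2]
wrist_force: [1.0, -0.0, 0.5]
```

```bash
for i in 1 2 3 4 5 6; do echo '-2.5,0,0,0,0,0,50 | -2.5,0,0,0,0,0,50' | python3 -m inch|egrep 'pos|wr'; done
```

```text
ee_pos: [594.2, -85.6, 61.1]
wrist_force: [0.2, -0.1, -0.3]
ee_pos: [594.1, -90.6, 61.1]
wrist_force: [0.2, 0.8, 0.8]
ee_pos: [594.0, -95.7, 61.1]
wrist_force: [0.0, 1.1, 0.4]
ee_pos: [593.8, -100.8, 61.1]
wrist_force: [-0.5, 0.4, -0.4]
ee_pos: [593.7, -105.8, 61.1]
wrist_force: [0.2, 0.5, -0.8]
ee_pos: [593.6, -110.7, 61.1]
wrist_force: [-0.3, -0.2, 0.0]
```

```bash
cat >chk.py <<'E'
from h import *
import cv2,sys
im=snapshot('scene');cv2.imwrite(sys.argv[1],im[...,::-1])
h=cv2.cvtColor(im,cv2.COLOR_RGB2HSV)
o=((h[...,0]<18)&(h[...,1]>150)&(h[...,2]>150)).astype(np.uint8);b=((abs(h[...,0].astype(int)-107)<5)&(h[...,1]>180)&(h[...,2]>85)).astype(np.uint8)
for m,n in((o,'orange'),(b,'blue')):
    m[:195]=0;m[:,:360]=0;m[:,450:]=0;m[290:]=0
    ys,xs=np.nonzero(m)
    if len(xs)>15:
        print(n,len(xs));c=max(cv2.findContours(m,0,2)[0],key=cv2.contourArea)
        q=cv2.boxPoints(cv2.minAreaRect(c))
        # extreme corners
        p=c[:,0].astype(float)
        for k in(p[:,0].argmin(),p[:,1].argmin(),p[:,0].argmax(),p[:,1].argmax()):print(p[k],np.round(at('scene',*p[k],30),1))
E
python3 chk.py pics/d.png
```

```text
orange 234
[380. 243.] [550.8 -94.4  30. ]
[411. 224.] [646.7 -98.3  30. ]
[436. 232.] [ 659.9 -148.8   30. ]
[403. 253.] [ 557.8 -143.2   30. ]
```

```bash
python3 -c "
import cv2
im=cv2.imread('pics/d.png');cv2.imwrite('pics/d2.png',cv2.resize(im[180:300,345:465],(600,600),interpolation=cv2.INTER_CUBIC))"
```

```text
(no output)
```

View pics/d2.png

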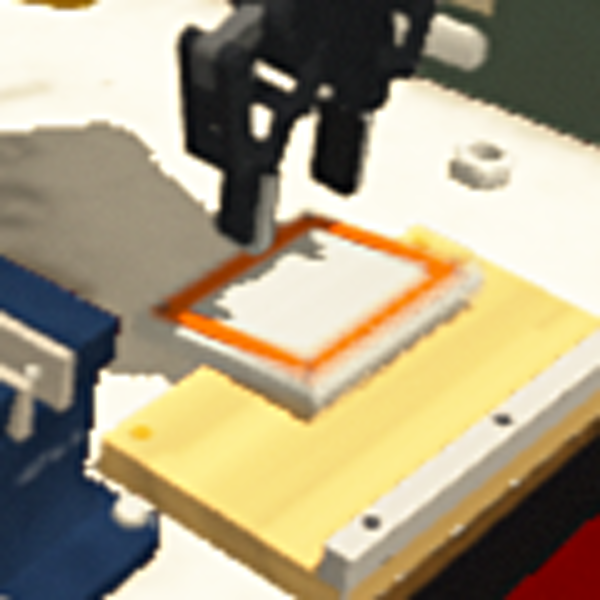

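It shows the cover tipped over onto the board, gasket up, front edge mid-board and rear overhanging the step. Visible top corners are about crop (145,315), (310,210), (483,268) and (310,380).

```bash
python3 - <<'E'
from h import *
for p in[(145,315),(310,210),(483,268),(310,385),(312,415)]:
  u=345+(p[0]-2)/5;v=180+(p[1]-2)/5
  print(np.round(at('scene',u,v,30),1),np.round(at('scene',u,v,18),1))
E
python3 st.py
```

```text
[542.9 -85.2  30. ] [556.  -75.8  18. ]
[647.2 -87.   30. ] [662.6 -77.7  18. ]
[ 664.  -158.2   30. ] [ 679.7 -150.5   18. ]
[ 553.9 -154.1   30. ] [ 567.2 -146.3   18. ]
[ 540.3 -164.8   30. ] [ 553.3 -157.2   18. ]
13.88 pos [ 593.6 -111.1   61.1] x [ 0.022  1.    -0.   ] z [-0. -0. -1.] F [-0.4 -0.3 -0.8] w 50.1
```

```bash
echo '0,0,-5,0,0,0,50 | 0,0,0,0,0,0,50 | 0,0,0,0,0,0,50' | python3 -m inch|egrep 'pos|wr'; python3 chk.py pics/e.png
```

```text
ee_pos: [593.7, -110.4, 66.2]
wrist_force: [-0.1, -1.2, -0.6]
orange 354
[379. 242.] [551.9 -91.1  30. ]
[411. 223.] [649.6 -96.2  30. ]
[437. 237.] [ 647.  -159.4   30. ]
[406. 258.] [ 549.8 -155.7   30. ]
```

The cover now lies flat on the board, gasket up. I'll go back behind its rear edge and down to about 22 mm tip height.

```bash
echo '25,0,0,0,0,0,50 | 30,0,0,0,0,0,50 | 10,0,0,0,0,0,50 | 0,3,20,0,0,0,50 | 0,0,20,0,0,0,50 | 0,0,6,0,0,0,50 | 0,0,0,0,0,0,50' | python3 -m inch|egrep 'pos|wr'; echo '-6,0,0,0,0,0,50 | -6,0,0,0,0,0,50 | -4,0,0,0,0,0,50 | -4,0,0,0,0,0,50 | -4,0,0,0,0,0,50 | -4,0,0,0,0,0,50' | python3 -m inch|egrep 'pos|wr'
```

```text
ee_pos: [597.7, -46.1, 19.6]
wrist_force: [0.3, 0.5, -0.2]
ee_pos: [597.5, -73.5, 20.2]
wrist_force: [0.1, 2.4, 0.4]
```

```bash
for i in 1 2 3; do echo '-4,0,0,0,0,0,50 | -4,0,0,0,0,0,50' | python3 -m inch|egrep 'pos|wr'; done;python3 chk.py pics/f.png
```

```text
ee_pos: [597.3, -81.7, 20.1]
wrist_force: [0.2, 2.5, 2.3]
ee_pos: [597.1, -89.9, 20.1]
wrist_force: [0.4, 3.2, 3.0]
ee_pos: [596.9, -97.8, 20.1]
wrist_force: [0.6, 3.3, 3.0]
orange 495
[388. 247.] [ 552.  -112.7   30. ]
[417. 228.] [ 643.8 -114.8   30. ]
[449. 246.] [ 638.9 -191.2   30. ]
[420. 266.] [ 549.4 -186.6   30. ]
```

```bash
echo '-4,0,0,0,0,0,50 | -4,0,0,0,0,0,50' | python3 -m inch|egrep 'pos|wr'; echo '-3,0,0,0,0,0,50 | -2,0,0,0,0,0,50' | python3 -m inch|egrep 'pos|wr';for i in 1 2 ; do echo '-1.5,0,0,0,0,0,50 | 0,0,0,0,0,0,50' | python3 -m inch|egrep 'pos|wr'; done
```

```text
ee_pos: [596.7, -105.9, 20.1]
wrist_force: [0.3, 1.8, 1.2]
ee_pos: [596.6, -110.9, 20.1]
wrist_force: [-1.0, 2.3, 1.3]
ee_pos: [596.5, -112.3, 20.1]
wrist_force: [0.3, -0.3, -1.0]
ee_pos: [596.5, -113.4, 20.1]
wrist_force: [-0.7, 3.9, 1.0]
```

```bash
for i in 1 2 3; do echo '-0.8,0,0,0,0,0,50 | 0,0,0,0,0,0,50' | python3 -m inch|egrep 'pos|wr'; done
```

```text
ee_pos: [596.4, -113.4, 20.1]
wrist_force: [-1.6, 7.5, 2.1]
ee_pos: [596.4, -113.5, 20.0]
wrist_force: [-1.7, 10.9, 3.6]
ee_pos: [596.4, -113.6, 20.0]
wrist_force: [-1.9, 15.2, 3.6]
```

Seated firmly at 15 N. I'll back off, rise and check.

```bash
echo '4,0,0,0,0,0,50 | 15,0,0,0,0,0,50 | 25,0,-10,0,0,0,50 | 25,0,-30,0,0,0,50 | 50,0,-40,0,0,0,50 | 50,0,-40,0,0,0,50 | 50,0,-20,0,0,0,50 | 50,0,0,0,0,0,50 | 50,0,0,0,0,0,50 | 0,0,0,0,0,0,50' | python3 -m inch|egrep 'time|pos|wr'; python3 chk.py pics/g.png; python3 - <<'E'
from h import *
import cv2
im=snapshot('top');h=cv2.cvtColor(im,cv2.COLOR_RGB2HSV)
m=((h[...,0]<16)&(h[...,1]>120)&(h[...,2]>120)).astype(np.uint8);m[:170]=0;m[255:]=0;m[:,:400]=0;m[:,460:]=0
c=max(cv2.findContours(m,0,2)[0],key=cv2.contourArea);r=cv2.minAreaRect(c)
print(r,[np.round(at('top',*p,30),1) for p in cv2.boxPoints(r)],'centre',at('top',*r[0],30))
E
```

```text
time: 19.73
ee_pos: [602.3, 205.5, 157.7]
wrist_force: [-0.2, -1.0, -0.9]
orange 483
[395. 251.] [ 551.8 -129.2   30. ]
[424. 231.] [ 645.4 -130.4   30. ]
[449. 255.] [ 615.  -205.9   30. ]
[427. 270.] [ 549.2 -201.5   30. ]
((431.0, 205.5), (37.0, 28.0), 90.0) [array([ 646.3, -132.3,   30. ]), array([ 646.8, -204.2,   30. ]), array([ 551.6, -202.1,   30. ]), array([ 551. , -130.9,   30. ])] centre [ 598.70860003 -167.39319521   30.        ]
```

```bash
python3 -c "
from bench import *
print(sign_off())"
```

```text
the job is handed in; nothing more can be done
None
```

I levered the cover over the step and pushed it home gasket side up against the fence: my last measurement put it within about 1 mm of its target, the highest wrist force I read was about 15 N, and I handed the job in at about 20 s (no verdict was shown).

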